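# Weigh a spice jar on the two-pan kitchen balance

## Task

See what the spice jar weighs: set weights from the wooden tray gently into the empty pan of the blue kitchen balance until the beam floats level, with the red pointer at rest inside the green band. Depending on the jar it takes the large weight alone or both together; if the small one is not needed, it stays upright on the tray. Leave the jar standing in its pan and do not disturb the other things on the worktop.

Things in the scene. Friction and masses are not known exactly. Their poses are not given: they have to be found in the camera images.
- balance: blue two-pan kitchen balance, fixed to the worktop; foot 100 x 220 x 22 mm, overall 376 mm across the pans and 194 mm high. Origin: underside of the foot, at its centre; y axis along the beam towards the pan with the jar, x axis away from the robot's side (square to the beam), z up. A white scale plate (84 mm along y, 42 mm high, z 152 to 194 mm) with a green band stands above its middle, behind the red pointer.
- beam (a joint): tilt of the beam in rad: 0 is level, positive when the jar's pan is down (red pointer then leans to the jar's side), negative when the weight pan is down; stops at 0.135 either way; at the start it lies at +0.135. Between the stops it tilts 0.09 rad per 50 g of difference; comes to rest in about 1 s. The green band reaches 0.055 rad either side of level.
- weight_pan: empty round steel pan, 130 mm from the balance's middle on its -y side. Origin: centre of the pan's floor (100 mm above the worktop when level; moves 130 mm per rad of beam, stays horizontal). Floor flat out to 43 mm radius, rim 116 mm across, 8 mm high. It yields softly (1 mm for each 0.042 N beyond the jar's surplus) and sinks up to 23 mm as a weight is let go. Any place in the pan weighs alike.
- load_pan: the like pan on the +y side of the balance, in which the spice jar stands. Origin: centre of its floor.
- spice_jar: glass spice jar with black cap, 45 mm across, 105 mm high, standing in the load pan; between 83 and 175 g, how much is not known beforehand. Origin: centre of its underside.
- small_weight: small brass weight, 50 g: round body 28 mm across and 20 mm high, above it a round grip knob 18 mm across from 27 to 37 mm height; total 39 mm. Origin: centre of its underside, z up.
- large_weight: large dark steel weight, 100 g: round body 36 mm across and 26 mm high, above it a round grip knob 18 mm across from 33 to 43 mm height; total 45 mm. Origin: centre of its underside, z up.
- tray: shallow wooden tray, fixed, 90 x 140 mm, rim 14 mm high, floor 5 mm thick; the two weights stand on it 68 mm apart along its y axis, either one at +y. Origin: centre of its underside.
- mug: bystander: white mug with yellow stripes, 86 x 120 x 101 mm. Origin: centre of its underside.
- pepper: bystander: pepper shaker, 44 x 44 x 90 mm. Origin: centre of its underside.
- snack_pack: bystander: pink flat packet, 72 x 181 x 24 mm. Origin: centre of its underside.
- teaspoon: bystander: steel teaspoon, 130 x 26 x 11 mm. Origin: centre of its underside.
Mind the look-alikes: they are no part of the job. What is shaped like the large_weight but orange or pink is not meant.

How it is judged:
By the outcome, as a careful person would: the job done as asked, in the order asked, and still so for the second after the job is handed in, with the robot touching nothing.
It also fails if it takes over 51 s, if anything falls off the work surface, if the arm or the gripper's body presses on something with over 40 N, if the wrist force passes 120 N, or if a joint passes its speed limit or range.

## Robot

A 6-joint arm with a two-finger parallel gripper is mounted at the origin on a cart in front of the work surface, level with it; the furniture and walls round the work are solid. World frame = base frame: x ahead of the robot, y to its left, z up, the work surface at z = 0. Lengths are in m, angles in rad, forces in N, time in s.
With the tool pointing down it reaches from about 0.35 to 0.975 m from the base axis. Payload 4.9 kg.
Tool frame: the origin (TCP) lies midway between the tips of the shut fingers; the grasp point (between the pads) lies 19 mm behind it; z points along the fingers, y is the line along which they close (so a half turn about z gives the same grasp; the last joint's range is limited). The gripper opens to 85 mm and grips with 20 to 120 N. Pads are 22 mm wide; open, the fingers measure 114 mm over their backs; the gripper's body (76 mm by 85 mm) begins 54 mm behind the grasp point. The pads swing forward as they close: fully open they stand 13 mm farther back than shut.
Start: joints at [-1.335, 0.053, 1.613, -0, 1.476, -0.119], TCP at [0.217, -0.586, 0.231] pointing down, gripper open.
Joint ranges: [-3.01, 3.01], [-1.01, 2.22], [0.06, 2.58], [-1.02, 4.17], [0.09, 2.62], [-3.14, 3.14]. Speed limits (rad/s): [2.57, 2.57, 3.14, 3.14, 3.14, 3.14].

## Interface

Orientations are given as a rotation vector (axis times angle).
In Python, from station import ctrl gives the robot as it stands.
- The arm moves only by the shell command python3 -m handwheel 'ROWS' [FORCE]. ROWS is JSON, a list of rows, each an object with "gripper": the gripper command: -1 is fully open, 1 is shut, values between are in proportion; "offset": the shift along the tool's x, y, z in mm, a list of three; "rotation": the turn, a rotation vector about the tool's x, y, z in rad, a list of three. A call has exactly 8 rows; each row is the pose to reach, as a shift and turn from the pose commanded when the call began, along the tool's axes at that moment; what a row does not reach only later rows make up. A row lasts 1/8 s, in which the tool goes at most 62.5 mm and 10.7 degrees, less where a joint would pass 70% of its speed; a pose out of reach is approached as far as the arm can. A call with a gripper value outside its range is refused whole. The fingers move at their own pace and stop on an object; FORCE is the grip in N (left out, the last holds). Time passes only in rows, so rows that repeat a pose let the fingers close, or fill a call up. It gives the time, the measured TCP pose, the force, the opening and the grip force at its end, in the units of the state.
- ctrl.get_obs(): the state, without advancing time (a new reading comes with each control period).
- ctrl.get_image(name): name is "scene" or "side" or "wrist"; returns a dict with "image" (400x640x3 uint8, red, green, blue), "fovy" (degrees; the focal length in pixels is half the picture's height over the tangent of half this angle, whatever the lens; pixels are square), "cx", "cy" (the principal point, pixels), "k1" (the pictures are not rectified: a ray, as slopes to the right and down, at radius r is drawn at 1 + k1 r^2 times it, then the intrinsics apply), "xyz" and "attitude" of the camera in the world. Camera axes: x right, y up, looking along -z (the intrinsics and any distortion apply to the point x, -y, -z); pixel columns grow to the right and rows downward; lengths in m; the calibration is good to about 2 mm. A picture is of the moment at which its call begins. There is no depth.
- ctrl.finish_job(): hands the job in; it is judged then, once.
The state is a dict: "t": time; "q": joint angles; "dq": joint speeds; "effort": joint torques, N m; "tool_pos": TCP position; "tool_rot": TCP orientation; "contact_force": force on the tool from outside, world axes, zero at the start; "wrist_torque": the same for the moment, N m; "opening": finger opening in m; "grip_force": force on a finger pad.
Only numpy, scipy, OpenCV 4.12 (cv2) and the standard library are available. Lean on these libraries where they do the work, as an engineer would, in place of code of your own. Each camera call takes 0.05 s, during which the arm holds its last target. There are 200 camera calls.

## Working session

There is one attempt and no reset: what is moved stays moved. The work goes in short steps, Python scripts to look and compute and a shell command to move; the robot and the scene stay as the last step left them, time stands still between calls to the robot, and variables do not carry over. Pictures are saved under pics/ and viewed, at most 10 in all, crops included, and the job is handed in when it is done.

```bash
mkdir -p pics; cat > h.py <<'E'
import numpy as np,cv2
from scipy.spatial.transform import Rotation as R
from station import ctrl
def grab(n,save=None):
    d=ctrl.get_image(n)
    if save: cv2.imwrite('pics/'+save,cv2.cvtColor(d['image'],cv2.COLOR_RGB2BGR))
    return d
def rot(d):
    a=np.array(d['attitude'],float)
    if a.shape==(3,3): return a
    return R.from_rotvec(a).as_matrix() if a.size==3 else R.from_quat(a).as_matrix()
def K(d):
    f=200/np.tan(np.radians(d['fovy'])/2)
    return np.array([[f,0,d['cx']],[0,f,d['cy']],[0,0,1]]),np.array([d['k1'],0,0,0,0.])
def ray(d,u,v):
    k,D=K(d); p=cv2.undistortPoints(np.array([[[u,v]]],float),k,D)[0,0]
    return np.array(d['xyz'],float),rot(d)@np.array([p[0],-p[1],-1])
def onz(d,u,v,z):
    o,r=ray(d,u,v); return o+r*(z-o[2])/r[2]
def proj(d,P):
    k,D=K(d); c=rot(d).T@(np.array(P)-np.array(d['xyz'])); 
    return cv2.projectPoints(np.array([[c[0],-c[1],-c[2]]]),np.zeros(3),np.zeros(3),k,D)[0].ravel()
E
python3 - <<'E'
from h import *
for n in("scene","side","wrist"):
    d=grab(n,n+'0.png'); print(n,d['fovy'],d['cx'],d['cy'],d['k1'],d['xyz'],d['attitude'])
print(ctrl.get_obs())
E
```

```text
scene 57.010324981243464 318.116914600136 204.6103988711312 -0.03765741606166129 [-0.04541526 -0.81149538  0.50543203] [ 1.10302703 -0.38567287 -0.59067119]
side 42.08841821254069 320.52975549997115 193.01157508344215 -0.061617074767402975 [ 0.01275275 -0.65152914  1.21555163] [ 0.56720239 -0.20959469 -0.740429  ]
wrist 64.65351847842123 316.9599324454224 197.88603160329023 -0.037388695618496524 [ 0.28701455 -0.55982064  0.37378628] [-0.25614399  0.18034132 -1.20563329]
{'t': 0.15, 'q': array([-1.33501089e+00,  5.32434147e-02,  1.61392002e+00, -1.79342480e-05,
        1.47599925e+00, -1.18989261e-01]), 'dq': array([-0.00157731, -0.00228166, -0.00432579,  0.00075383,  0.00029213,
       -0.00031945]), 'effort': array([ 6.98095319e-04, -3.94242096e+01, -3.70721698e+01,  9.10444157e-06,
        4.74886241e-03,  1.81954317e-05]), 'tool_pos': array([ 0.21700532, -0.58562528,  0.23035675]), 'tool_rot': array([-3.09075281e+00, -5.54087069e-01,  1.71847978e-04]), 'contact_force': array([-0.15276203, -0.397189  ,  0.7976852 ]), 'wrist_torque': array([ 0.0056986 , -0.01939353, -0.00405847]), 'grip_force': 0.0, 'opening': 0.0858351395282135}
```

View pics/scene0.png

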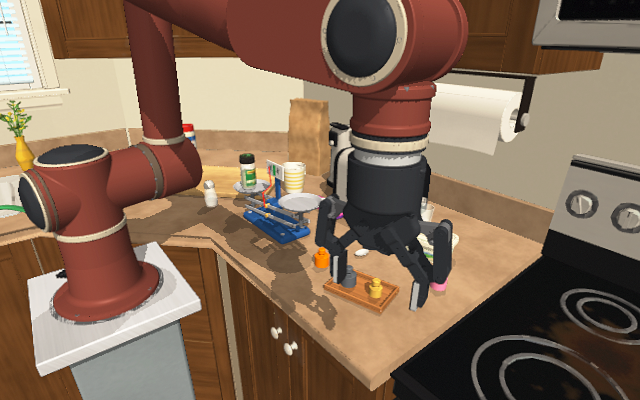

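View pics/side0.png

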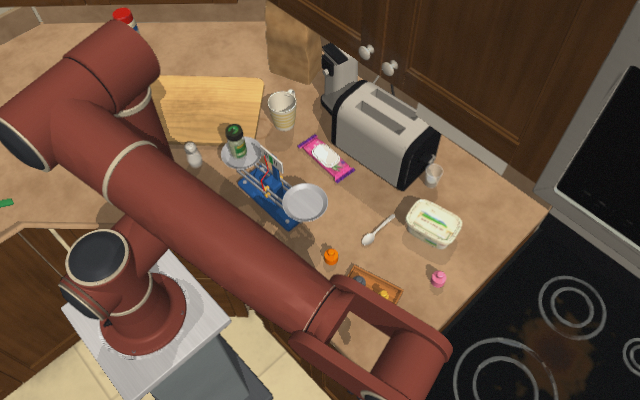

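The scene view shows the dark weight at about (347,275) and the brass one at (376,288) on the tray. The weight pan is at (300,203) there and (305,203) in the side view. The orange look-alike is next to the tray.

```bash
python3 - <<'E'
from h import *
s=grab('scene'); e=grab('side'); w=grab('wrist','w1.png')
def ell(d,box,f):
    x0,y0,x1,y1=box; hsv=cv2.cvtColor(d['image'],cv2.COLOR_RGB2HSV)[y0:y1,x0:x1].astype(int)
    m=f(hsv[...,0],hsv[...,1],hsv[...,2]).astype(np.uint8)
    c=max(cv2.findContours(m,cv2.RETR_EXTERNAL,cv2.CHAIN_APPROX_NONE)[0],key=cv2.contourArea)
    b=cv2.boundingRect(c); return (b[0]+x0,b[1]+y0,b[2],b[3])
def ctr(b): return b[0]+(b[2]-1)/2,b[1]+(b[3]-1)/2
steel=lambda h,s,v:(s<45)&(v>90)
for n,d,box in(('scene',s,(268,185,325,220)),('side',e,(275,178,335,228))):
    b=ell(d,box,steel); print(n,'pan',b,onz(d,*ctr(b),.1215))
brass=lambda h,s,v:(h>20)&(h<32)&(s>150)&(v>130)
b=ell(s,(360,270,395,305),brass); print('brass',b,onz(s,*ctr(b),.025))
b=ell(s,(335,260,358,292),lambda h,s,v:(s<80)&(v<140)); print('dark',b,onz(s,*ctr(b),.025))
# balance scale plate & tray px later
print('blue foot scene', [ (b, onz(s,*ctr(b),.011)) for b in [ell(s,(235,190,320,250),lambda h,s,v:(h>100)&(h<120)&(s>150))]])
b=ell(e,(225,150,310,235),lambda h,s,v:(h>100)&(h<120)&(s>150)); print('foot side',b,onz(e,*ctr(b),.022))
b=ell(e,(340,255,410,310),lambda h,s,v:(h>5)&(h<20)&(s>120)); print('tray side',b)
b=ell(s,(318,265,402,315),lambda h,s,v:(h>5)&(h<18)&(s>130)); print('tray scene',b,onz(s,*ctr(b),.008))
E
```

```text
scene pan (278, 189, 47, 24) [ 0.46668876 -0.09269391  0.1215    ]
side pan (275, 178, 53, 45) [ 0.45494459 -0.08905282  0.1215    ]
brass (372, 285, 10, 13) [ 0.44136762 -0.39492138  0.025     ]
dark (336, 260, 21, 28) [ 0.43381655 -0.30815992  0.025     ]
blue foot scene [((244, 210, 66, 34), array([0.44757934, 0.00493018, 0.011     ]))]
foot side (238, 178, 60, 53) [0.42049111 0.01613646 0.022     ]
tray side (342, 265, 62, 44)
tray scene (324, 269, 76, 45) [ 0.43299337 -0.35994754  0.008     ]
```

View pics/w1.png

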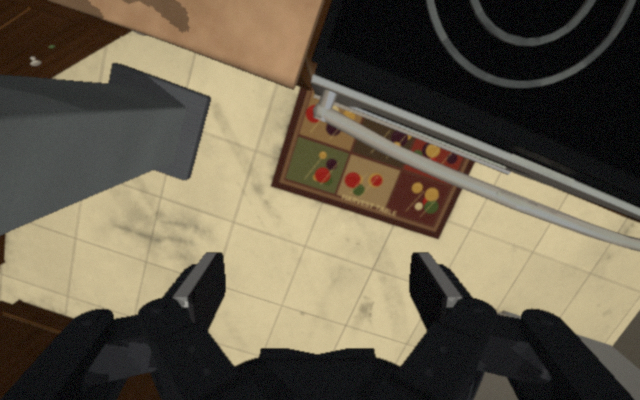

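```bash
python3 -m handwheel '[{"gripper":-0.1,"offset":[50,-32,0],"rotation":[0,0,0]},{"gripper":-0.1,"offset":[101,-64,-5],"rotation":[0,0,0]},{"gripper":-0.1,"offset":[152,-96,-10],"rotation":[0,0,0]},{"gripper":-0.1,"offset":[193,-120,-15],"rotation":[0,0,0]},{"gripper":-0.1,"offset":[203,-128,-20],"rotation":[0,0,0]},{"gripper":-0.1,"offset":[203,-128,-20],"rotation":[0,0,0]},{"gripper":-0.1,"offset":[203,-128,-20],"rotation":[0,0,0]},{"gripper":-0.1,"offset":[203,-128,-20],"rotation":[0,0,0]}]' 25
python3 - <<'E'
from h import *
grab('wrist','w2.png')
E
```

```text
t: 1.3
tool_pos: [0.3622, -0.3964, 0.2508]
tool_rot: [-3.092, -0.551, 0.001]
contact_force: [-0.2, -0.2, 0.7]
opening: 0.0469
grip_force: 0.0
```

View pics/w2.png

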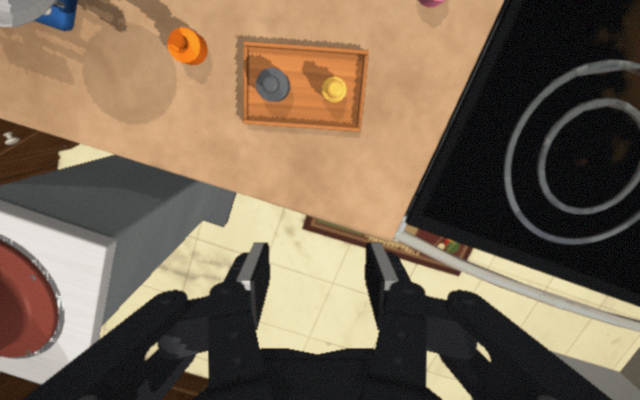

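The wrist view shows the tray squared to the gripper, with the large weight at about (273,84) and the small one at about (335,89). The orange look-alike is at (187,45) and the pan rim at the top left.

```bash
cat >> h.py <<'E'
def blob(d,box,f):
    x0,y0,x1,y1=box; hsv=cv2.cvtColor(d['image'],cv2.COLOR_RGB2HSV)[y0:y1,x0:x1].astype(int)
    m=f(hsv[...,0],hsv[...,1],hsv[...,2]).astype(np.uint8)
    c=max(cv2.findContours(m,cv2.RETR_EXTERNAL,cv2.CHAIN_APPROX_NONE)[0],key=cv2.contourArea)
    (u,v),r=cv2.minEnclosingCircle(c); x,y,w,h=cv2.boundingRect(c)
    return u+x0,v+y0,r,(x+x0,y+y0,w,h)
def toolv(P):
    o=ctrl.get_obs(); return R.from_rotvec(o['tool_rot']).as_matrix().T@(np.array(P)-o['tool_pos'])*1000
dark=lambda h,s,v:(h>85)&(h<135)&(v<150)
brass=lambda h,s,v:(h>20)&(h<34)&(s>130)&(v>130)
E
python3 - <<'E'
from h import *
d=grab('wrist'); s=grab('scene','s2.png')
for n,box,f,z in(('L',(250,62,300,106),dark,.025),('S',(315,70,360,108),brass,.02)):
    b=blob(d,box,f); x,y,w,h=b[3]; P=onz(d,x+(w-1)/2,y+(h-1)/2,z); print(n,b,P,toolv(P))
cv2.imwrite('pics/c.png',cv2.resize(np.hstack([d['image'][20:140,230:380,::-1],s['image'][180:300,230:380,::-1]]),None,fx=2.6,fy=2.6,interpolation=2))
E
```

```text
L (272.5, 84.5, 15.700418472290039, (258, 69, 30, 31)) [ 0.43347249 -0.31744134  0.025     ] [ 93.88686644 -49.0441257  225.98375862]
S (336.0, 89.0, 11.04546070098877, (330, 78, 16, 23)) [ 0.45369849 -0.38707775  0.02      ] [ 88.75502995  23.29098727 230.94536144]
```

View pics/c.png

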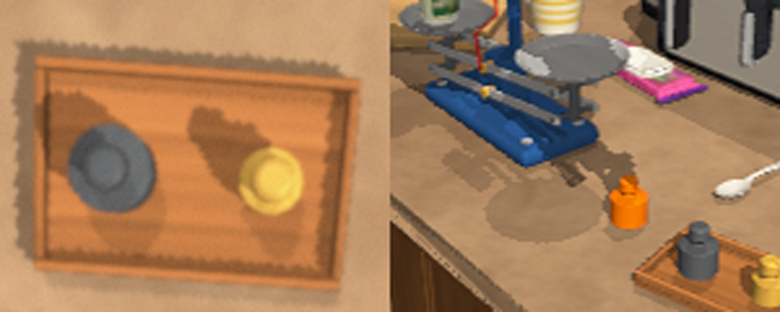

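```bash
python3 -m handwheel '[{"gripper":-0.1,"offset":[45,-24,30],"rotation":[0,0,0]},{"gripper":-0.1,"offset":[92,-49,55],"rotation":[0,0,0]},{"gripper":-0.1,"offset":[93,-49,105],"rotation":[0,0,0]},{"gripper":-0.1,"offset":[93,-49,150],"rotation":[0,0,0]},{"gripper":-0.1,"offset":[93,-49,165],"rotation":[0,0,0]},{"gripper":-0.1,"offset":[93,-49,165],"rotation":[0,0,0]},{"gripper":-0.1,"offset":[93,-49,165],"rotation":[0,0,0]},{"gripper":-0.1,"offset":[93,-49,165],"rotation":[0,0,0]}]' 25
python3 - <<'E'
from h import *
d=grab('wrist','w3.png'); o=ctrl.get_obs(); print(proj(d,o['tool_pos']))
Rm=R.from_rotvec(o['tool_rot']).as_matrix()
print(proj(d,[.4335,-.3174,.048]),proj(d,[o['tool_pos'][0],o['tool_pos'][1],.048]))
cv2.imwrite('pics/c3.png',cv2.resize(d['image'][150:400,150:490,::-1],None,fx=2.3,fy=2.3))
E
```

```text
t: 2.45
tool_pos: [0.4342, -0.3185, 0.0886]
tool_rot: [3.089, 0.553, 0.004]
contact_force: [-0.3, 0.1, 1.1]
opening: 0.047
grip_force: 0.0
[316.32857994 256.67363762]
[314.59830254 227.04224546] [316.21557332 226.72416193]
```

View pics/c3.png

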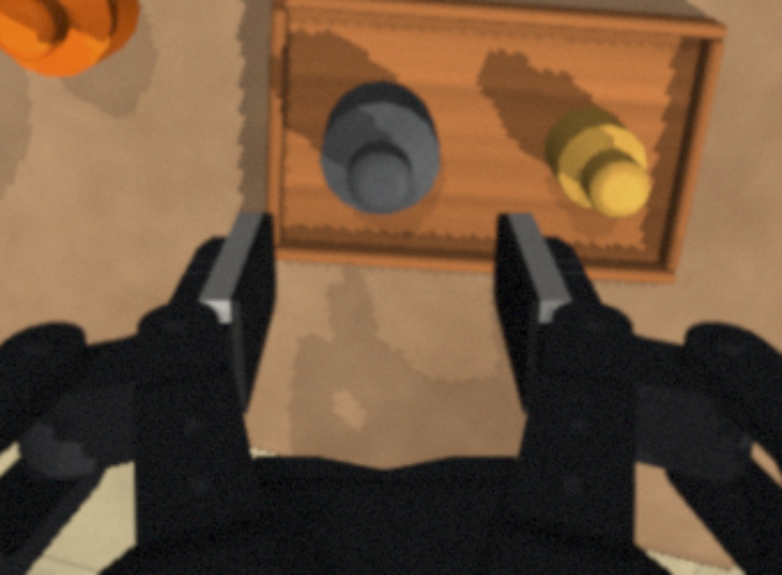

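The knob sits straight under the TCP: seen at (315.7,227), predicted (316.2,226.7). I'll lower and grip it.

```bash
python3 -m handwheel '[{"gripper":-0.1,"offset":[0,0,28],"rotation":[0,0,0]},{"gripper":-0.1,"offset":[0,0,48],"rotation":[0,0,0]},{"gripper":-0.1,"offset":[0,0,55],"rotation":[0,0,0]},{"gripper":-0.1,"offset":[0,0,55],"rotation":[0,0,0]},{"gripper":1,"offset":[0,0,55],"rotation":[0,0,0]},{"gripper":1,"offset":[0,0,55],"rotation":[0,0,0]},{"gripper":1,"offset":[0,0,55],"rotation":[0,0,0]},{"gripper":1,"offset":[0,0,55],"rotation":[0,0,0]}]' 25
python3 - <<'E'
from h import *
o=ctrl.get_obs();print(o['opening'],o['grip_force'],o['tool_pos'])
s=grab('scene','s4.png'); e=grab('side')
# pan candidates
for n,d,box in(('scene',s,(262,180,335,225)),('side',e,(265,170,340,235))):
    b=blob(d,box,lambda h,s,v:(s<40)&(v>70)); print(n,b)
cv2.imwrite('pics/c4.png',np.hstack([cv2.resize(s['image'][160:260,220:330,::-1],None,fx=3.5,fy=3.5),cv2.resize(e['image'][150:250,220:330,::-1],None,fx=3.5,fy=3.5)]))
E
```

```text
t: 3.5
tool_pos: [0.4338, -0.3177, 0.0327]
tool_rot: [3.091, 0.554, 0.001]
contact_force: [-1.5, 1.7, 5.6]
opening: 0.0165
grip_force: 26.2
0.016460577787756035 26.193695989713888 [ 0.43381474 -0.31767456  0.03268505]
scene (300.53845977783203, 205.0, 32.599971771240234, (268, 190, 66, 29))
side (281.0, 170.5, 1.1181340217590332, (280, 170, 3, 2))
```

View pics/c4.png

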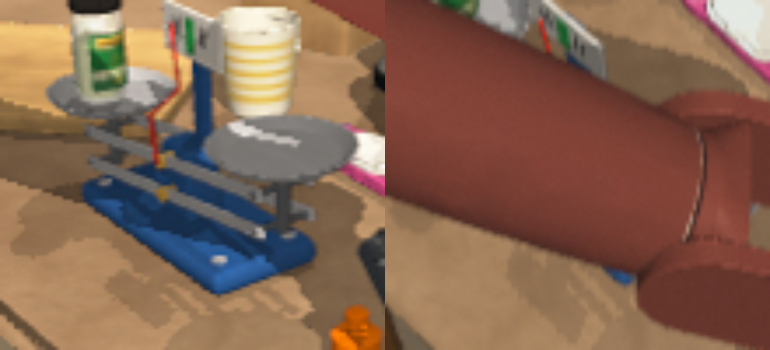

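The scene crop shows the pan rim from about (278,193) to (322,212), with the jar side down. The side view is blocked by the arm.

```bash
python3 - <<'E'
from h import *
s=grab('scene'); P=onz(s,300.2,202.3,.1235); print('scene',P)
e=ctrl.get_image('side'); P2=onz(e,304.8,202.8,.1235); print('side',P2)
print(toolv((P+P2)/2), R.from_rotvec(ctrl.get_obs()['tool_rot']).as_matrix())
E
```

```text
scene [ 0.45561109 -0.10456435  0.1235    ]
side [ 0.45535467 -0.10286855  0.1235    ]
[  94.71500764 -192.99086373  -90.96868979] [[ 9.37689184e-01  3.47473360e-01  1.12139213e-03]
 [ 3.47474332e-01 -9.37689128e-01 -8.30032978e-04]
 [ 7.63102865e-04  1.16796793e-03 -9.99999027e-01]]
```

```bash
python3 -m handwheel '[{"gripper":1,"offset":[0,0,-20],"rotation":[0,0,0]},{"gripper":1,"offset":[0,0,-60],"rotation":[0,0,0]},{"gripper":1,"offset":[0,0,-105],"rotation":[0,0,0]},{"gripper":1,"offset":[10,-30,-140],"rotation":[0,0,0]},{"gripper":1,"offset":[25,-70,-145],"rotation":[0,0,0]},{"gripper":1,"offset":[42,-110,-145],"rotation":[0,0,0]},{"gripper":1,"offset":[58,-150,-145],"rotation":[0,0,0]},{"gripper":1,"offset":[70,-180,-145],"rotation":[0,0,0]}]' 25
python3 -m handwheel '[{"gripper":1,"offset":[5,-13,0],"rotation":[0,0,0]},{"gripper":1,"offset":[5,-13,0],"rotation":[0,0,0]},{"gripper":1,"offset":[5,-13,0],"rotation":[0,0,0]},{"gripper":1,"offset":[5,-13,0],"rotation":[0,0,0]},{"gripper":1,"offset":[5,-13,0],"rotation":[0,0,0]},{"gripper":1,"offset":[5,-13,0],"rotation":[0,0,0]},{"gripper":1,"offset":[5,-13,0],"rotation":[0,0,0]},{"gripper":1,"offset":[5,-13,0],"rotation":[0,0,0]}]' 25
python3 - <<'E'
from h import *
d=grab('wrist'); s=grab('scene'); o=ctrl.get_obs(); print(o['contact_force'],o['tool_pos'],proj(d,[.4555,-.1037,.1235]))
a=cv2.resize(d['image'][:,:,::-1],None,fx=1.2,fy=1.2)[:480,170:600]
b=cv2.resize(s['image'][120:240,240:330,::-1],(360,480))
cv2.imwrite('pics/c5.png',np.hstack([a,b]))
E
```

```text
t: 4.7
tool_pos: [0.436, -0.1226, 0.1761]
tool_rot: [3.092, 0.555, 0.001]
contact_force: [1.3, 0.2, -1.7]
opening: 0.0166
grip_force: 25.5
t: 5.7
tool_pos: [0.4365, -0.1102, 0.1763]
tool_rot: [-3.092, -0.554, 0.0]
contact_force: [0.1, -0.6, -1.2]
opening: 0.0165
grip_force: 25.5
[ 0.31859902  0.65362346 -1.66464655] [ 0.43647494 -0.11018425  0.17629302] [317.65947661 190.32007692]
```

View pics/c5.png

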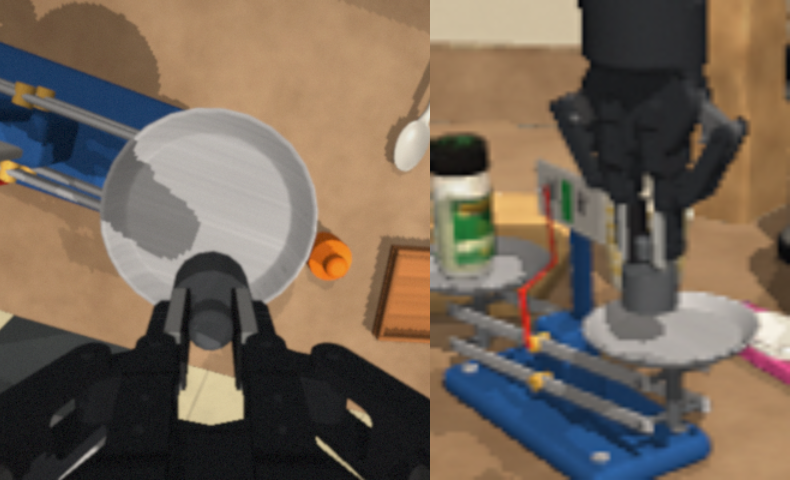

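```bash
python3 - <<'E'
from h import *
d=ctrl.get_image('wrist')
c=np.array([.4555,-.1037,.1255]);x=np.array([.938,.347,0]);y=np.array([.347,-.938,0])
for v in(x,-y,y): print(proj(d,c+.058*v))
print('observed top',(209+170)/1.2,108/1.2,'l',(102+170)/1.2,'r',(317+170)/1.2)
for u,v in((315.8,90.5),(227,175),(405.8,175)): print(onz(d,u,v,.1255),toolv(onz(d,u,v,.1255)))
E
```

```text
[317.92983055  96.15778775]
[227.1696513  191.08508657]
[408.23800577 191.32429141]
observed top 315.83333333333337 90.0 l 226.66666666666669 r 405.83333333333337
[ 0.51244617 -0.08129744  0.1255    ] [81.23794097 -0.70383618 50.84492112]
[ 0.44551549 -0.04633264  0.1255    ] [ 30.62648405 -56.74607417  50.83792696]
[ 0.48480445 -0.15209343  0.1255    ] [30.71945077 56.07660195 50.842884  ]
```

```bash
python3 -m handwheel '[{"gripper":1,"offset":[3,0,10],"rotation":[0,0,0]},{"gripper":1,"offset":[3,0,18],"rotation":[0,0,0]},{"gripper":1,"offset":[3,0,24],"rotation":[0,0,0]},{"gripper":1,"offset":[3,0,27],"rotation":[0,0,0]},{"gripper":1,"offset":[3,0,29],"rotation":[0,0,0]},{"gripper":1,"offset":[3,0,31],"rotation":[0,0,0]},{"gripper":1,"offset":[3,0,32],"rotation":[0,0,0]},{"gripper":1,"offset":[3,0,32],"rotation":[0,0,0]}]' 25
python3 - <<'E'
from h import *
s=grab('scene'); d=grab('wrist')
a=cv2.resize(d['image'][100:380,170:490,::-1],(549,480))
b=cv2.resize(s['image'][150:220,250:286+24,::-1],(250,292)); b=cv2.copyMakeBorder(b,0,188,0,0,0)
cv2.imwrite('pics/c6.png',np.hstack([a,b]))
E
```

```text
t: 6.85
tool_pos: [0.4394, -0.1092, 0.1444]
tool_rot: [3.092, 0.554, 0.0]
contact_force: [0.7, -0.2, -0.4]
opening: 0.0164
grip_force: 25.5
```

View pics/c6.png

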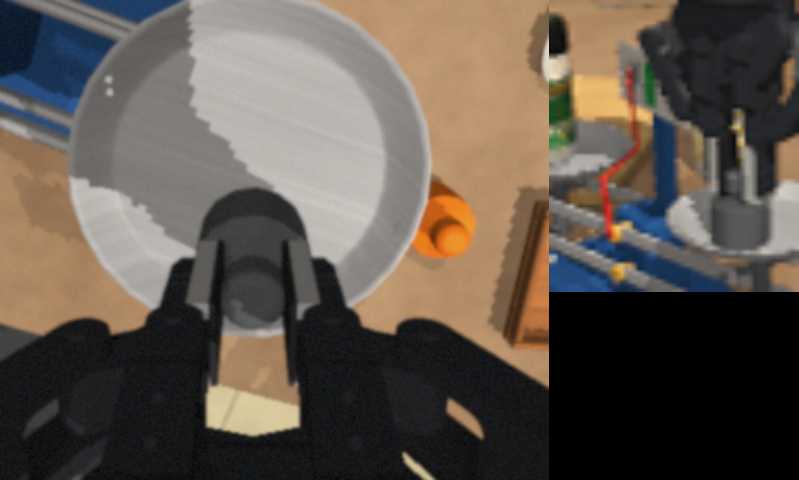

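The weight stands inside the flat floor and the vertical load has dropped, so it is touching. I'll release it, wait, and retreat.

```bash
python3 -m handwheel '[{"gripper":0.5,"offset":[0,0,0],"rotation":[0,0,0]},{"gripper":0.3,"offset":[0,0,0],"rotation":[0,0,0]},{"gripper":0.1,"offset":[0,0,0],"rotation":[0,0,0]},{"gripper":-0.1,"offset":[0,0,0],"rotation":[0,0,0]},{"gripper":-0.1,"offset":[0,0,0],"rotation":[0,0,0]},{"gripper":-0.1,"offset":[0,0,-20],"rotation":[0,0,0]},{"gripper":-0.1,"offset":[0,0,-50],"rotation":[0,0,0]},{"gripper":-0.1,"offset":[0,0,-80],"rotation":[0,0,0]}]' 25
python3 -m handwheel '[{"gripper":-0.1,"offset":[0,0,0],"rotation":[0,0,0]},{"gripper":-0.1,"offset":[0,40,0],"rotation":[0,0,0]},{"gripper":-0.1,"offset":[0,90,0],"rotation":[0,0,0]},{"gripper":-0.1,"offset":[-10,130,0],"rotation":[0,0,0]},{"gripper":-0.1,"offset":[-40,150,0],"rotation":[0,0,0]},{"gripper":-0.1,"offset":[-50,150,0],"rotation":[0,0,0]},{"gripper":-0.1,"offset":[-50,150,0],"rotation":[0,0,0]},{"gripper":-0.1,"offset":[-50,150,0],"rotation":[0,0,0]}]' 25
python3 - <<'E'
from h import *
s=grab('scene'); d=grab('wrist')
a=cv2.resize(d['image'][:,:,::-1],(480,300))
b=cv2.resize(s['image'][150:250,230:330,::-1],(320,320)); a=cv2.copyMakeBorder(a,0,20,0,0,0)
cv2.imwrite('pics/c7.png',np.hstack([a,b]))
b=blob(d,(0,0,640,250),brass); print(b)
E
```

```text
t: 7.95
tool_pos: [0.4391, -0.1091, 0.225]
tool_rot: [-3.092, -0.554, 0.001]
contact_force: [1.3, -0.4, 1.1]
opening: 0.0466
grip_force: 0.0
t: 8.95
tool_pos: [0.4447, -0.2663, 0.224]
tool_rot: [-3.092, -0.556, -0.0]
contact_force: [0.0, 0.3, 0.2]
opening: 0.0469
grip_force: 0.0
(422.8333435058594, 208.5, 1.900386095046997, (421, 207, 4, 4))
```

View pics/c7.png

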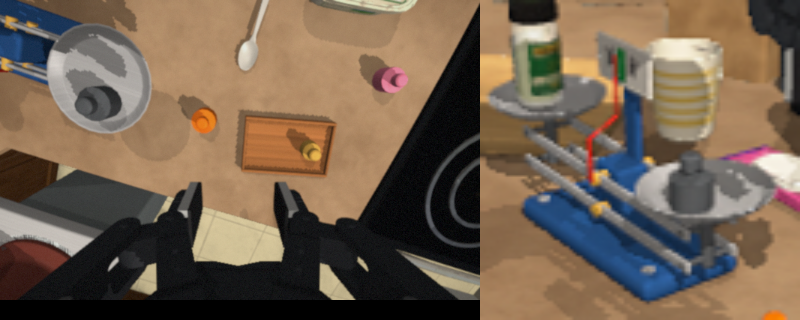

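That view shows the small weight upright on the tray at about (313,152), the large weight standing in the pan, and the red pointer close to the green band. I've used all my views, so I'll measure the tilt numerically from the jar's and pan's vertical shift.

```bash
cat > tilt.py <<'E'
from h import *
def shift(A,B,box):
    x0,y0,x1,y1=box; k=4
    T=cv2.resize(A[y0:y1,x0:x1],None,fx=k,fy=k,interpolation=2); S=cv2.resize(B[y0-14:y1+14,x0-8:x1+8],None,fx=k,fy=k,interpolation=2)
    r=cv2.matchTemplate(S,T,cv2.TM_CCOEFF_NORMED); _,m,_,p=cv2.minMaxLoc(r); return p[0]/k-8,p[1]/k-14,m
if __name__=='__main__':
    s=grab('scene'); A=cv2.imread('pics/s4.png'); B=s['image'][:,:,::-1]
    J=onz(s,252.4,186.6,.0885); W=np.array([.458,-.1025,.1235]); print('jarpan',J,np.linalg.norm((J-W)[:2]))
    sh=shift(A,B,(239,154,258,189)); per=(proj(s,J+[0,0,.04])-proj(s,J+[0,0,.03]))/10
    print('jar shift',sh,'px/mm',per,'tilt',.135-sh[1]/per[1]/130)
    for n,I in(('old',A),('new',B)):
        h=cv2.cvtColor(np.ascontiguousarray(I),cv2.COLOR_BGR2HSV).astype(int)
        red=((h[...,0]<8)|(h[...,0]>172))&(h[...,1]>150)&(h[...,2]>110); gr=(h[...,0]>50)&(h[...,0]<80)&(h[...,1]>100)
        for v in range(162,184,2):
            print(n,v,'red',np.where(red[v,258:290])[0]+258,'green',np.where(gr[v,262:290])[0]+262)
E
python3 tilt.py
```

```text
jarpan [0.45511463 0.14949472 0.0885    ] 0.25201124184121804
jar shift (-0.5, -6.5, 0.9351609349250793) px/mm [-0.02287721 -0.30787903] tilt -0.027401446696865672
old 162 red [] green []
old 164 red [] green []
old 166 red [] green [273 274]
old 168 red [269] green [273 274]
old 170 red [269] green [273 274]
old 172 red [269] green [273 274]
old 174 red [269] green [274]
old 176 red [] green []
old 178 red [] green []
old 180 red [270] green []
old 182 red [] green []
new 162 red [] green []
new 164 red [] green []
new 166 red [] green [273 274]
new 168 red [272] green [273 274]
new 170 red [272] green [273 274]
new 172 red [272] green [273 274]
new 174 red [272] green [273 274]
new 176 red [272] green []
new 178 red [272] green []
new 180 red [272] green []
new 182 red [272] green []
```

The tilt is about -0.027 rad, which is inside ±0.055 and puts the jar near 85 g. The pointer also stands upright in the image. I'll wait a second, confirm it is at rest and hand in.

```bash
python3 -m handwheel '[{"gripper":-0.1,"offset":[0,0,-20],"rotation":[0,0,0]},{"gripper":-0.1,"offset":[0,0,-30],"rotation":[0,0,0]},{"gripper":-0.1,"offset":[0,0,-30],"rotation":[0,0,0]},{"gripper":-0.1,"offset":[0,0,-30],"rotation":[0,0,0]},{"gripper":-0.1,"offset":[0,0,-30],"rotation":[0,0,0]},{"gripper":-0.1,"offset":[0,0,-30],"rotation":[0,0,0]},{"gripper":-0.1,"offset":[0,0,-30],"rotation":[0,0,0]},{"gripper":-0.1,"offset":[0,0,-30],"rotation":[0,0,0]}]'
python3 tilt.py | grep jar && python3 -c "
from station import ctrl
print(ctrl.finish_job())"
```

```text
t: 10.1
tool_pos: [0.4445, -0.2672, 0.2542]
tool_rot: [-3.092, -0.554, 0.0]
contact_force: [-0.9, -0.6, 0.5]
opening: 0.0473
grip_force: 0.0
jarpan [0.45511463 0.14949472 0.0885    ] 0.25201124184121804
jar shift (-0.5, -6.5, 0.9280845522880554) px/mm [-0.02287721 -0.30787903] tilt -0.027401446696865672
the job is handed in; nothing more can be done
None
```

I handed the job in at about 10 s: the large weight alone floats the beam near level (tilt about -0.03 rad from camera measurement, inside the green band), so the jar weighs roughly 85 g, and the small weight is still upright on the tray.

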